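# Bring the flask trolley to rest under the dispenser spout

### The arm

A 7-joint arm with a two-finger parallel gripper is mounted at the origin on the work surface. World frame = base frame: x ahead of the robot, y to its left, z up, the work surface at z = 0. Lengths are in m, angles in rad, forces in N, time in s.
With the tool pointing down it reaches from about 0.425 to 0.875 m from the base axis. Payload 4.7 kg.
Tool frame: the origin (TCP) lies at the very end of the fingers, on their centre line; the grasp point (between the pads) lies 19 mm behind it; z points along the fingers, y is the line along which they close (so a half turn about z gives the same grasp; the last joint's range is limited). The gripper opens to 87 mm and grips with 3 to 60 N. Pads are 19 mm wide; open, the fingers measure 117 mm over their backs; the gripper's body (75 mm by 190 mm) begins 51 mm behind the grasp point.
Start: joints at [1.135, 0.321, -0.07, 1.45, 0.023, 1.371, -0.057], TCP at [0.283, -0.585, 0.223] pointing down, gripper open.
Joint ranges: [-2.86, 2.86], [-0.3, 2.09], [-1.38, 1.24], [0.06, 2.45], [-1.56, 4.7], [0.09, 2.05], [-2.69, 2.69]. Speed limits (rad/s): [2.57, 2.57, 3.14, 3.14, 3.14, 3.14, 3.14].

### API

Orientations are given as [roll, pitch, yaw] about the fixed x, y, z axes, in that order (R = Rz(yaw) Ry(pitch) Rx(roll)).
In Python, from workcell import * gives the robot as it stands.
- The arm moves only by the shell command python3 -m pendant 'ROWS' [FORCE]. ROWS is JSON, one flat list of numbers, 7 for each row, row after row: the finger opening in mm, from 0 to 87, then the shift along the world's x, y, z as a fraction of full scale, then the turn, a rotation vector about the world's x, y, z as a fraction of full scale. In form: [hand, dx, dy, dz, wx, wy, wz, hand, dx, dy, dz, wx, wy, wz, ...]. A call has 1 to 5 rows; each row is the pose to reach, as a shift and turn from the pose commanded when the call began; what a row does not reach only later rows make up. Full scale, the value 1, is 0.2 m for a shift and 60 degrees for a turn. A row lasts 1/12 s, in which the tool goes at most 41.7 mm and 7.16 degrees, less where a joint would pass 70% of its speed; a pose out of reach is approached as far as the arm can. A call with a number of a shift or a turn outside -1 to 1 is refused whole. A call with a gripper value outside its range is refused whole. The fingers move at their own pace and stop on an object; FORCE is the grip in N (left out, the last holds). Time passes only in rows, so rows that repeat a pose let the fingers close. It gives the time, the measured TCP pose, the force, the opening and the grip force at its end, in the units of the state.
- get_state(): the state, without advancing time (a new reading comes with each control period).
- grab_frame(name): name is "scene" or "top" or "wrist"; returns (picture, depth): 400x640x3 uint8, red, green, blue; 400x640 float32, m along the optical axis (not along the pixel's ray), 0 where there is no reading.
- camera_model(name): a dict with "fx", "fy", "cx", "cy" (pixels), "xyz" and "orientation" of the camera in the world; the wrist camera has in their place "hand_eye" (4x4, takes a point from camera to tool coordinates, whose origin is the TCP and whose axes are the flange's). Camera axes: x right, y up, looking along -z (the intrinsics and any distortion apply to the point x, -y, -z); pixel columns grow to the right and rows downward; lengths in m; the calibration is good to about 2 mm. A picture is of the moment at which its call begins: read the wrist's pose just before it. camera_model takes no time and is no camera call.
- close_job(): hands the job in; it is judged then, once.
The state is a dict: "clock": time; "qpos": joint angles; "dq": joint speeds; "effort": joint torques, N m; "position": TCP position; "tool_rot": TCP orientation; "force": force on the tool from outside, world axes, zero at the start; "wrist_torque": the same for the moment, N m; "grip_width": finger opening in m; "grasp_force": force on a finger pad.
Only numpy, scipy, OpenCV 4.12 (cv2) and the standard library are available. Lean on these libraries where they do the work, as an engineer would, in place of code of your own. Each camera call takes 0.05 s, during which the arm holds its last target. There are 200 camera calls.

### The job

Push the flask trolley along its track and brake it so that the flask comes to rest with its mouth centred under the dispenser's spout, gently, without knocks and without the trolley ever reaching the rubber buffer at the far end. Touch the trolley only on the outer faces of its two end bumpers, with the fingers standing outside its ends: no gripping, no pressing on its top or sides. Leave the flask, the dispenser and the other glassware untouched, and finish with everything released, upright and at rest.

Things in the scene. Friction and masses are not known exactly. Their poses are not given: they have to be found in the camera images.
- track: Straight aluminium track with two steel rails, fixed to the bench: 820 mm long along its own y, 110 mm wide along its x, rail tops 24 mm above the bench. Origin: centre of its underside, on the bench. The trolley is to travel along the track's -y (to the robot's right). A grey end block, 90 mm wide and 62 mm high, with a rubber buffer stands at each end.
- far_buffer (a point): Centre of the face of the rubber buffer (22 mm in diameter) at the track's -y end: 372 mm from the track's origin along its -y, 47 mm above the bench. The trolley touches it when its origin is 272 mm from the track's origin. The starting end has the same buffer at +372 mm.
- trolley: Steel trolley, a closed box with a grey deck, on four ball-bearing wheels captive on the track, with an upright sprung rubber bumper bar across each end: 200 mm long over the bumpers (along the track, its y), 120 mm wide (x), deck 86 mm above the bench. Origin: its middle, 24 mm above the bench; axes parallel to the track's. Starts at rest near +y end. Mass 2.2 kg nominal (0.6 to 1.4 times).
- rear_face (a point): Centre of the face of the trolley's rear bumper bar, 100 mm along +y from the trolley's origin, 59 mm above the bench: the face to push. The bar is 120 mm wide, 12 mm thick, 30 to 84 mm above the bench, and springs in up to 10 mm (0.6 N per mm, lightly damped: it bounces). 62 mm are free behind it at the start.
- front_face (a point): Centre of the face of the equal front bumper bar, 100 mm along -y: the face to brake at. The trolley runs on by itself: rolling resistance about 0.008 N plus 0.2 N per m/s (nominal), so that with the flask its speed decays with a time constant of about 13 s; only speeds under some 8 mm/s die out within 10 mm.
- flask: Wide-neck conical glass flask, 85 mm base diameter, 145 mm high, neck 48 mm across with a white ring at the mouth, nominally 0.38 kg. It stands loose in a shallow round recess (88 mm across, 8 mm deep) in the middle of the trolley's deck, its foot 78 mm above the bench, its mouth 223 mm. Origin: centre of its underside, z up its axis.
- flask_mouth (a point): Centre of the flask's mouth, 145 mm above the flask's underside.
- dispenser: Bottle-top dispenser, fixed: amber bottle 100 mm in diameter with a white pump head, 392 mm high in all, beyond the track as seen from the robot. Origin: centre of the bottle's underside. Its thin white discharge tube (10 mm) reaches 180 mm along its own -x, 264 mm above the bench, to above the track's centre line and ends in a short downward spout.
- spout_tip (a point): Lower end of the dispenser's spout, 237 mm above the bench, over the track's centre line: the mark for the flask's mouth. When the mouth is under it the trolley is 80 to 165 mm short of the far buffer.
- flask_spare: Bystander: conical glass flask, 68 mm base, 116 mm high, on the bench beyond the track. Origin: centre of its underside.
- flask_small: Bystander: small conical glass flask, 53 mm base, 90 mm high, beyond the track. Origin: centre of its underside.
- beaker: Bystander: glass beaker, 70 mm in diameter, 85 mm high, on the robot's side of the track, to the left. Origin: centre of its underside.
- cylinder: Bystander: measuring cylinder, 28 mm in diameter on a 60 mm foot, 196 mm high, beyond the track. Origin: centre of its underside.
- washbottle: Bystander: white plastic wash bottle with a red cap, 70 mm in diameter, 170 mm high, beyond the track. Origin: centre of its underside.
- dish: Bystander: white porcelain dish, 90 mm in diameter, 30 mm high, on the robot's side of the track, to the right. Origin: centre of its underside.
Things that resemble listed ones, but are neither listed nor needed, are in the scene too. What is shaped like the flask but purple is not meant.

How it is judged:
By the outcome, as a careful person would: the job done as asked, in the order asked, and still so for the second after the job is handed in, with the robot touching nothing.
It also fails if it takes over 30 s, if anything falls off the work surface, if the arm or the gripper's body presses on something with over 40 N, if the wrist force passes 120 N, or if a joint passes its speed limit or range.

## Working session

There is one attempt and no reset: what is moved stays moved. The work goes in short steps, Python scripts to look and compute and a shell command to move; the robot and the scene stay as the last step left them, time stands still between calls to the robot, and variables do not carry over. Pictures are saved under pics/ and viewed, at most 10 in all, crops included, and the job is handed in when it is done.

```bash
ls; mkdir -p pics
cat > h.py <<'E'
from workcell import *
import numpy as np, cv2
from scipy.spatial.transform import Rotation as R
def save(n,name):
    p,d=grab_frame(n); cv2.imwrite('pics/'+name+'.png',p[:,:,::-1]); np.save('pics/'+name+'.npy',d); return p,d
def cloud(n,d):
    c=camera_model(n); v,u=np.mgrid[0:400,0:640]
    P=np.stack([(u-c['cx'])/c['fx']*d,-(v-c['cy'])/c['fy']*d,-d],-1)
    o=np.array(c['orientation']); M=o if o.shape==(3,3) else R.from_euler('xyz',o).as_matrix()
    return P@M.T+np.array(c['xyz'])
E
python3 - <<'E'
from h import *
for n in('scene','top'):
    save(n,n+'0'); print(camera_model(n))
print(get_state())
E
```

```text
pics
{'fx': 424.600857049746, 'fy': 424.600857049746, 'cx': 317.8905494332221, 'cy': 193.4931891589611, 'xyz': array([1.29541842, 0.33941872, 1.11702941]), 'orientation': array([ 0.69695335, -0.01010494,  2.04991353])}
{'fx': 369.151338277827, 'fy': 369.151338277827, 'cx': 327.93730044373183, 'cy': 197.6426853873899, 'xyz': array([ 0.46801359, -0.01744627,  1.12731948]), 'orientation': array([ 0.10452181,  0.01443106, -1.58611574])}
{'clock': 0.1, 'qpos': array([ 1.13511673,  0.32178379, -0.07007942,  1.45149401,  0.0226451 ,
        1.37079209, -0.05687577]), 'dq': array([ 0.00236287, -0.00148754, -0.00090863, -0.00355363,  0.00144259,
       -0.00068201, -0.00104101]), 'effort': array([ 1.20837849e-04, -4.92568481e+01, -4.05607726e-01, -3.13398385e+01,
       -6.40556845e-02,  3.95608367e-02,  8.01021133e-05]), 'position': array([ 0.28233563, -0.58496281,  0.22157779]), 'tool_rot': array([-3.13990714e+00,  1.35064416e-04,  4.49834450e-01]), 'force': array([-0.48587411,  0.58793966, -0.61880446]), 'wrist_torque': array([-0.01993182,  0.00180187, -0.04812836]), 'grasp_force': 0.0, 'grip_width': 0.08715104407044919}
```

View pics/scene0.png

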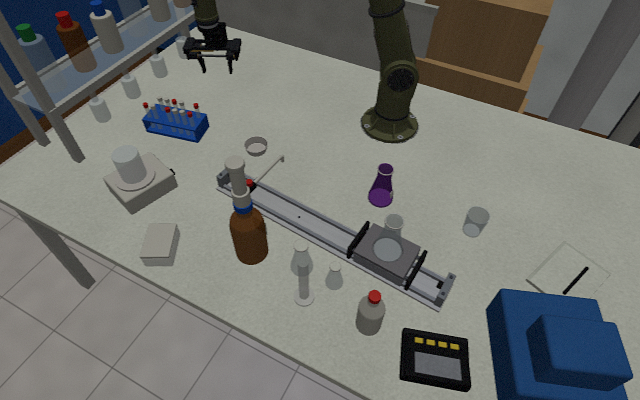

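View pics/top0.png

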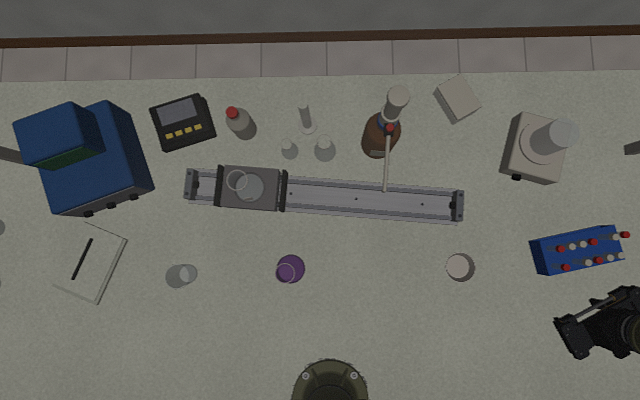

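The top view shows the track from about (185,185) to (464,207), the trolley at (250,188), the flask ring at (237,181) and the spout end at (386,190). The purple decoy is at (290,268), and the dish and beaker are on the robot's side. The scene view agrees: the tube end is at (282,158) and the trolley at (388,250).

```bash
cat > m.py <<'E'
from h import *
def boxes(P,z0,z1,x,y):
    m=(P[...,2]>z0)&(P[...,2]<z1)&(P[...,0]>x[0])&(P[...,0]<x[1])&(P[...,1]>y[0])&(P[...,1]<y[1]); return m
if __name__=='__main__':
  for n in('top','scene'):
    d=np.load(f'pics/{n}0.npy'); P=cloud(n,d)
    px=[(250,188),(300,192),(386,190),(386,170),(192,186),(458,207),(282,186),(220,186)] if n=='top' else [(388,250),(282,158),(265,170),(223,182),(447,290)]
    for u,v in px: print(n,u,v,P[v,u].round(4))
    m=boxes(P,.05,.072,(.3,.7),(-.5,.5)); 
    k,l,s,c=cv2.connectedComponentsWithStats(m.astype(np.uint8))
    for i in range(1,k):
      if s[i,4]>25: q=P[l==i]; print('end/bump',s[i],q.mean(0).round(4),q.min(0).round(3),q.max(0).round(3))
    m=boxes(P,.076,.096,(.3,.7),(-.5,.5)); k,l,s,c=cv2.connectedComponentsWithStats(m.astype(np.uint8))
    for i in range(1,k):
      if s[i,4]>100:
        q=P[l==i]; print('deck',s[i],q.mean(0).round(4),q.min(0).round(3),q.max(0).round(3)); print(cv2.minAreaRect(q[:,:2].astype(np.float32)))
    m=boxes(P,.225,.285,(.35,.8),(-.4,.1)); q=P[m]; q=q[np.argsort(q[:,0])]; print('tube',len(q)); print(q[::max(1,len(q)//25)].round(3).tolist())
    m=boxes(P,.012,.036,(.3,.7),(-.5,.5)); k,l,s,c=cv2.connectedComponentsWithStats(m.astype(np.uint8))
    for i in range(1,k):
      if s[i,4]>200: q=P[l==i]; print('track',s[i],q.mean(0).round(4),cv2.minAreaRect(q[:,:2].astype(np.float32)))
E
python3 m.py
python3 - <<'E'
import cv2
a=cv2.imread('pics/top0.png'); 
b=[cv2.resize(a[150:230,180:300],None,fx=5,fy=5),cv2.resize(a[150:230,350:470],None,fx=5,fy=5)]
import numpy as np; cv2.imwrite('pics/c1.png',cv2.resize(np.vstack(b),(450,600)))
E
```

```text
top 250 188 [0.5978 0.1994 0.1678]
top 300 192 [0.6041 0.0818 0.0109]
top 386 190 [ 0.6043 -0.1783  0.023 ]
top 386 170 [ 0.6216 -0.1442  0.2673]
top 192 186 [0.6222 0.3968 0.0538]
top 458 207 [ 0.5466 -0.3778  0.0623]
top 282 186 [0.6139 0.1272 0.0801]
top 220 186 [0.6194 0.3109 0.0633]
end/bump [217 166   7  41  77] [0.6173 0.3099 0.0631] [0.561 0.302 0.05 ] [0.68  0.321 0.072]
end/bump [183 168  15  31 293] [0.6295 0.4037 0.0604] [0.586 0.381 0.05 ] [0.676 0.42  0.068]
end/bump [275 171   6  40  66] [0.6017 0.1434 0.0619] [0.547 0.135 0.051] [0.662 0.151 0.072]
end/bump [280 171   7  41  47] [0.5992 0.123  0.0616] [0.543 0.117 0.05 ] [0.659 0.135 0.071]
end/bump [450 190  14  31 305] [ 0.5524 -0.3781  0.0604] [ 0.509 -0.395  0.05 ] [ 0.596 -0.357  0.07 ]
end/bump [278 258  23  24  86] [0.3855 0.0993 0.0604] [0.343 0.08  0.051] [0.408 0.143 0.072]
end/bump [167 265  14  22  93] [0.3606 0.4461 0.0615] [0.334 0.421 0.05 ] [0.394 0.456 0.072]
end/bump [182 264  10  22  46] [0.3707 0.3982 0.0612] [0.336 0.391 0.051] [0.397 0.415 0.072]
deck [213 164   9  42 191] [0.621  0.3141 0.0831] 
[... 3925 characters left out ...]
.73, -0.157, 0.278], [0.746, -0.138, 0.248], [0.754, -0.134, 0.283], [0.759, -0.134, 0.26], [0.763, -0.132, 0.228], [0.767, -0.177, 0.284], [0.769, -0.136, 0.281], [0.772, -0.138, 0.275], [0.775, -0.138, 0.282], [0.776, -0.144, 0.277], [0.778, -0.144, 0.233], [0.779, -0.169, 0.266], [0.78, -0.16, 0.276], [0.781, -0.165, 0.282], [0.782, -0.159, 0.257], [0.783, -0.152, 0.275]]
track [256 182 101  56 521] [ 0.5516 -0.0777  0.0203] ((0.5523661375045776, -0.08800207078456879), (0.3930729627609253, 0.03556806594133377), 84.65582275390625)
track [251 198  96  57 525] [ 0.6242 -0.0671  0.0203] ((0.6188717484474182, -0.07575179636478424), (0.3684121370315552, 0.029699919745326042), 83.94743347167969)
```

View pics/c1.png

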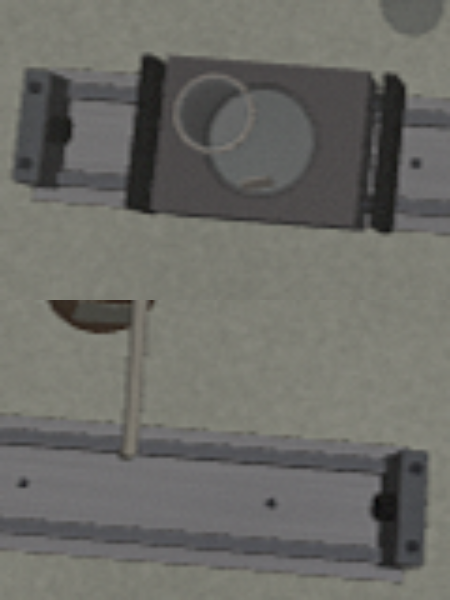

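Track yaw is -5.4° with its centre at (0.591, 0.013). The trolley is at s=+0.210, which leaves the stated 62 mm behind it. The spout is at s≈-0.152, 120 mm short of the buffer, so both fit the given limits. First I'll move high over everything to a point above the gap behind the trolley.

```bash
python3 -m pendant '[0,0.06,0.18,0.06,0,0,0.04, 0,0.12,0.36,0.12,0,0,0.08, 0,0.18,0.54,0.18,0,0,0.12, 0,0.24,0.72,0.24,0,0,0.16, 0,0.3,0.9,0.3,0,0,0.196]' 10
python3 -m pendant '[0,0.06,0.18,0.02,0,0,0.04, 0,0.12,0.36,0.04,0,0,0.08, 0,0.18,0.54,0.06,0,0,0.12, 0,0.24,0.72,0.08,0,0,0.16, 0,0.3,0.9,0.1,0,0,0.196]'
python3 -m pendant '[0,0.06,0.18,0,0,0,0.04, 0,0.12,0.36,0,0,0,0.08, 0,0.18,0.54,0,0,0,0.12, 0,0.24,0.72,0,0,0,0.16, 0,0.3,0.9,0,0,0,0.196]'
python3 -m pendant '[0,0.06,0.18,0,0,0,0.04, 0,0.12,0.36,0,0,0,0.08, 0,0.18,0.54,0,0,0,0.12, 0,0.24,0.72,0,0,0,0.16, 0,0.3,0.9,0,0,0,0.196]'
python3 -m pendant '[0,0.06,0.18,0,0,0,0.04, 0,0.12,0.36,0,0,0,0.08, 0,0.18,0.54,0,0,0,0.12, 0,0.24,0.72,0,0,0,0.16, 0,0.3,0.9,0,0,0,0.196]'
```

```text
clock: 0.52
position: [0.3427, -0.4034, 0.2826]
tool_rot: [-3.141, 0.0, 0.657]
force: [0.7, -0.5, -0.6]
grip_width: 0.0614
grasp_force: 0.0
clock: 0.93
position: [0.4026, -0.2234, 0.3025]
tool_rot: [-3.141, 0.0, 0.862]
force: [0.6, 0.3, -0.3]
grip_width: 0.0284
grasp_force: 0.0
clock: 1.35
position: [0.4625, -0.0436, 0.3024]
tool_rot: [3.141, 0.001, 1.067]
force: [0.8, 0.5, -0.9]
grip_width: 0.0019
grasp_force: 0.0
clock: 1.77
position: [0.5226, 0.1362, 0.3025]
tool_rot: [3.141, 0.0, 1.272]
force: [0.8, 0.1, -0.3]
grip_width: 0.0
grasp_force: 0.0
clock: 2.18
position: [0.5831, 0.3158, 0.3017]
tool_rot: [-3.141, 0.001, 1.477]
force: [0.6, 0.3, 0.7]
grip_width: 0.0001
grasp_force: 0.0
```

```bash
python3 -m pendant '[0,0.05,0.1,-0.12,0,0,0, 0,0.1,0.195,-0.3,0,0,0, 0,0.1,0.195,-0.48,0,0,0, 0,0.1,0.195,-0.66,0,0,0, 0,0.1,0.195,-0.8,0,0,0]'
python3 -m pendant '[0,0,0,-0.15,0,0,0, 0,0,0,-0.3,0,0,0, 0,0,0,-0.4,0,0,0, 0,0,0,-0.46,0,0,0, 0,0,0,-0.46,0,0,0]'
python3 - <<'E'
from h import *
p,d=save('top','top1'); P=cloud('top',d)
cv2.imwrite('pics/c2.png',cv2.resize(p[130:250,150:350,::-1],None,fx=4,fy=4))
E
```

```text
clock: 2.6
position: [0.6012, 0.3533, 0.1384]
tool_rot: [-3.138, 0.002, 1.477]
force: [0.4, -0.5, -0.0]
grip_width: 0.0001
grasp_force: 0.0
clock: 3.02
position: [0.6008, 0.352, 0.0468]
tool_rot: [-3.137, 0.004, 1.476]
force: [-0.1, -0.2, -0.1]
grip_width: 0.0002
grasp_force: 0.0
```

View pics/c2.png

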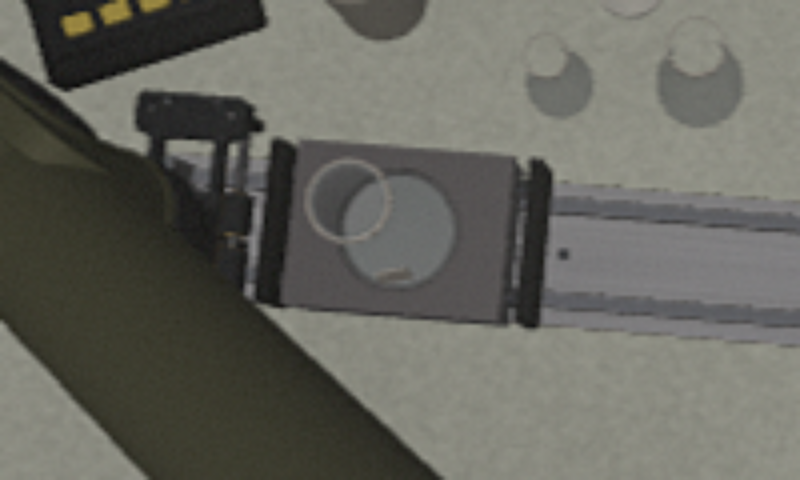

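The fingers stand closed behind the rear bumper, at about (237,215) in the crop against the bar at (278,220), with a gap of roughly 20 mm. Approaching gently.

```bash
python3 -m pendant '[0,-0.0024,-0.025,0,0,0,0, 0,-0.0043,-0.045,0,0,0,0, 0,-0.0057,-0.06,0,0,0,0, 0,-0.0067,-0.07,0,0,0,0, 0,-0.0071,-0.075,0,0,0,0]'
python3 -m pendant '[0,-0.0005,-0.005,0,0,0,0, 0,-0.001,-0.01,0,0,0,0, 0,-0.0014,-0.015,0,0,0,0, 0,-0.0019,-0.02,0,0,0,0, 0,-0.0024,-0.025,0,0,0,0]'
python3 - <<'E'
from m import *
p,d=save('top','top2'); P=cloud('top',d)
q=P[boxes(P,.076,.089,(.53,.69),(.05,.132))]; print(len(q),cv2.minAreaRect(q[:,:2].astype(np.float32)))
print(get_state()['force'])
E
```

```text
clock: 3.48
position: [0.6019, 0.338, 0.0516]
tool_rot: [3.14, -0.0, 1.475]
force: [-0.4, -0.5, -0.7]
grip_width: 0.0008
grasp_force: 0.0
clock: 3.9
position: [0.6006, 0.3336, 0.0505]
tool_rot: [-3.142, 0.0, 1.476]
force: [-0.9, -1.4, -0.2]
grip_width: 0.0006
grasp_force: 0.0
136 ((0.6023814678192139, 0.1254456788301468), (0.011809158138930798, 0.11525079607963562), 88.01224517822266)
[0.85144247 1.11830335 0.50185972]
```

```bash
python3 -m pendant '[0,-0.0006,-0.0065,0,0,0,0, 0,-0.0014,-0.015,0,0,0,0, 0,-0.0024,-0.025,0,0,0,0, 0,-0.0036,-0.0375,0,0,0,0, 0,-0.005,-0.0525,0,0,0,0]'
python3 -m pendant '[0,-0.0017,-0.0175,0,0,0,0, 0,-0.0036,-0.0375,0,0,0,0, 0,-0.0057,-0.06,0,0,0,0, 0,-0.008,-0.085,0,0,0,0, 0,-0.0105,-0.11,0,0,0,0]'
cat > t.py <<'E'
from m import *
import sys
U=np.array([.095,.9955]);C=np.array([.591,.0128])
def look(name):
    t=get_state()['clock']; p,d=save('top',name); P=cloud('top',d)
    S=(P[...,:2]-C)@U; L=(P[...,:2]-C)@np.array([.9955,-.095])
    m=(P[...,2]>.07)&(P[...,2]<.092)&(abs(L)<.057)&(S<.3)&(S>-.33)
    h,e=np.histogram(S[m],np.arange(-.33,.3,.004))
    s=np.sort(S[m])  # front face = lower edge
    return t,s[max(2,len(s)//100)],m.sum(),(s[3],s[-4])
if __name__=='__main__':
    print(look(sys.argv[1])); print(look(sys.argv[1]+'b'))
E
python3 t.py t1; python3 -c "
from t import *
d=np.load('pics/top0.npy')"
```

```text
clock: 4.37
position: [0.5996, 0.3228, 0.0506]
tool_rot: [-3.141, 0.0, 1.476]
force: [-0.2, -0.8, 0.1]
grip_width: 0.0007
grasp_force: 0.0
clock: 4.78
position: [0.5975, 0.3006, 0.0506]
tool_rot: [-3.142, 0.0, 1.476]
force: [-0.4, 0.8, -0.2]
grip_width: 0.0004
grasp_force: 0.0
(4.7833, np.float64(0.07761167942458175), np.int64(1691), (np.float64(0.07709752674435308), np.float64(0.2704228319448039)))
(4.8333, np.float64(0.07404749681942555), np.int64(1719), (np.float64(0.07363013154369843), np.float64(0.26916861168319645)))
```

Front face is at s≈0.074 and the trolley runs at about 0.06–0.07 m/s, already leaving the fingers. Now I'll lift clear and go over to the front.

```bash
python3 -m pendant '[0,0,0,0.2,0,0,0, 0,0,0,0.4,0,0,0, 0,0,0,0.6,0,0,0, 0,0,0,0.8,0,0,0, 0,0,0,1.0,0,0,0]'
python3 -m pendant '[0,-0.012,-0.124,0.125,0,0,0, 0,-0.029,-0.309,0.25,0,0,0, 0,-0.048,-0.508,0.25,0,0,0, 0,-0.067,-0.707,0.25,0,0,0, 0,-0.086,-0.906,0.25,0,0,0]'
python3 -m pendant '[0,-0.019,-0.199,0,0,0,0, 0,-0.038,-0.398,0,0,0,0, 0,-0.057,-0.597,0,0,0,0, 0,-0.076,-0.796,0,0,0,0, 0,-0.095,-0.995,0,0,0,0]'
python3 -m pendant '[0,-0.019,-0.199,0,0,0,0, 0,-0.038,-0.398,0,0,0,0, 0,-0.056,-0.587,0,0,0,0, 0,-0.069,-0.727,-0.05,0,0,0, 0,-0.072,-0.757,-0.2,0,0,0]'
python3 t.py t2
```

```text
clock: 5.3
position: [0.5972, 0.301, 0.2527]
tool_rot: [3.141, 0.0, 1.476]
force: [0.3, -0.0, 0.1]
grip_width: 0.0001
grasp_force: 0.0
clock: 5.72
position: [0.5802, 0.1184, 0.3013]
tool_rot: [3.14, 0.0, 1.477]
force: [0.9, -0.8, 0.1]
grip_width: 0.0006
grasp_force: 0.0
clock: 6.13
position: [0.5608, -0.0809, 0.301]
tool_rot: [3.141, 0.001, 1.476]
force: [0.7, 0.1, 0.9]
grip_width: 0.0007
grasp_force: 0.0
clock: 6.55
position: [0.5475, -0.2389, 0.2638]
tool_rot: [3.135, 0.006, 1.467]
force: [0.0, -0.3, -1.2]
grip_width: 0.0005
grasp_force: 0.0
(6.55, np.float64(-0.038755081826779766), np.int64(1936), (np.float64(-0.039857739527784534), np.float64(0.1594001378885624)))
(6.6, np.float64(-0.041680304354401135), np.int64(1934), (np.float64(-0.04288762457536601), np.float64(0.15624541704070843)))
```

```bash
python3 -m pendant '[0,0,0,-0.2,0,0,0, 0,0,0,-0.4,0,0,0, 0,0,0,-0.6,0,0,0, 0,0,0,-0.8,0,0,0, 0,0,0,-1.0,0,0,0]'
python3 -m pendant '[0,0,0,-0.03,0,0,0, 0,0,0,-0.05,0,0,0, 0,0,0,-0.05,0,0,0]'
python3 t.py t3; python3 -c "
from h import *
s=get_state();print(s['position'],s['tool_rot'],s['clock'])"
```

```text
clock: 7.07
position: [0.5482, -0.2285, 0.0607]
tool_rot: [3.139, 0.0, 1.479]
force: [0.3, -1.1, -0.5]
grip_width: 0.0005
grasp_force: 0.0
clock: 7.32
position: [0.5485, -0.2296, 0.0523]
tool_rot: [3.14, -0.0, 1.478]
force: [0.9, 0.3, 0.0]
grip_width: 0.0007
grasp_force: 0.0
(7.3167, np.float64(-0.08356915025176855), np.int64(1970), (np.float64(-0.08473817752549054), np.float64(0.11456487147138582)))
(7.3667, np.float64(-0.08630957076054795), np.int64(1974), (np.float64(-0.08751930684944664), np.float64(0.11156419130929028)))
[ 0.54943204 -0.23061958  0.05378383] [3.13695699e+00 1.53162010e-03 1.47677342e+00] 7.4167
```

```bash
python3 -m pendant '[0,0.002,0.025,0,0,0,0, 0,0.006,0.065,0,0,0,0, 0,0.0085,0.09,0,0,0,0, 0,0.0095,0.1,0,0,0,0, 0,0.0095,0.1,0,0,0,0]'
python3 -m pendant '[0,0,0,0,0,0,0, 0,0,0,0,0,0,0, 0,0,0,0,0,0,0, 0,0,0,0,0,0,0, 0,0,0,0,0,0,0]'
python3 -m pendant '[0,0,0,0,0,0,0, 0,0,0,0,0,0,0, 0,0,0,0,0,0,0, 0,0,0,0,0,0,0]'
python3 t.py t4; python3 -c "
from h import *
s=get_state();print(s['position'],s['tool_rot'],s['clock'])
p=cv2.imread('pics/t4b.png');cv2.imwrite('pics/c3.png',cv2.resize(p[150:250,270:470],None,fx=4,fy=4))"
```

```text
clock: 7.83
position: [0.5493, -0.2092, 0.0511]
tool_rot: [3.141, 0.0, 1.478]
force: [-0.1, 0.8, -0.2]
grip_width: 0.0005
grasp_force: 0.0
clock: 8.25
position: [0.5488, -0.2107, 0.0505]
tool_rot: [-3.141, 0.0, 1.476]
force: [-0.4, -0.4, -0.0]
grip_width: 0.0007
grasp_force: 0.0
clock: 8.58
position: [0.5489, -0.2105, 0.0506]
tool_rot: [3.142, 0.0, 1.476]
force: [-0.6, 0.3, -0.4]
grip_width: 0.0008
grasp_force: 0.0
(8.5833, np.float64(-0.15021357788282833), np.int64(2005), (np.float64(-0.15157758107122593), np.float64(0.04794125901734766)))
(8.6333, np.float64(-0.1526168341229893), np.int64(1994), (np.float64(-0.1539631643159818), np.float64(0.04533762457013875)))
[ 0.54888624 -0.21046613  0.05058284] [3.14151982e+00 4.60634983e-05 1.47612656e+00] 8.6833
```

View pics/c3.png

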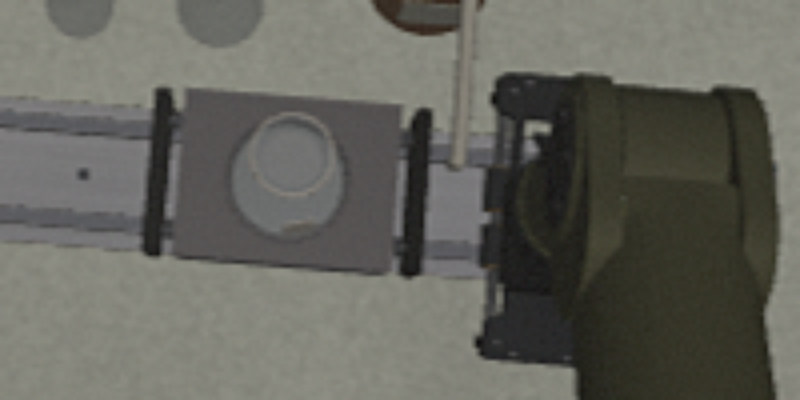

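The trolley rolls towards the fingers. The front bar is at (415,190) in the crop, the finger edge at (490,210), and the tube at (460,80), clear of the hand. I'll simulate the catch to time the rows.

```bash
cat > sim.py <<'E'
import numpy as np
W=10
st=[.5,1.5,2.5,3,3,3,3,3,2.9,2.7,2.5,2.2,1.9,1.6,1.3,1.1,.9,.6,.3,0,0,0,0,0,0,0,0,0,0,0]
def run(W,gap,v,m=2.6,tau=11,c=1.):
    h=np.concatenate([[0]*(W+1),np.cumsum(st)])/1000; th=np.arange(len(h))/12
    x=-gap;dt=1e-4;t=0;F=0;Fm=0;tc=None;out=[]
    while t<th[-1]:
        H=np.interp(t,th,h); p=x-H; Hv=(np.interp(t+dt,th,h)-H)/dt
        F=max(0,600*p+c*(v-Hv)) if p>0 else 0
        if F>0 and tc is None: tc=(round(t*12-W,1),round((v-Hv)*1e3,1))
        Fm=max(F,Fm)
        v+=(-F/m-v/tau-.003*np.sign(v))*dt; x+=v*dt;t+=dt
    return tc,'Fmax %.2f x %.1f H %.1f v %.1f mm/s'%(Fm,x*1e3,h[-1]*1e3,v*1e3)
for W in(9,10,11):
  for gap in(.055,.058,.061): print(W,gap,*run(W,gap,.0495))
print(run(10,.058,.0495,3.5,14,.5),run(10,.058,.0495,1.8,9,.5))
E
python3 sim.py
```

```text
9 0.055 (17.4, np.float64(27.4)) Fmax 1.15 x 17.0 H 37.5 v -22.5 mm/s
9 0.058 (18.6, np.float64(30.3)) Fmax 1.29 x 15.8 H 37.5 v -27.4 mm/s
9 0.061 (19.7, np.float64(33.4)) Fmax 1.28 x 18.3 H 37.5 v -27.7 mm/s
10 0.055 (16.0, np.float64(21.6)) Fmax 0.96 x 23.0 H 37.5 v -13.2 mm/s
10 0.058 (17.4, np.float64(26.8)) Fmax 1.13 x 17.2 H 37.5 v -22.4 mm/s
10 0.061 (18.7, np.float64(29.8)) Fmax 1.27 x 16.2 H 37.5 v -27.0 mm/s
11 0.055 (14.3, np.float64(19.5)) Fmax 0.80 x 30.1 H 37.5 v -4.0 mm/s
11 0.058 (16.0, np.float64(23.4)) Fmax 0.95 x 23.2 H 37.5 v -13.1 mm/s
11 0.061 (17.5, np.float64(26.3)) Fmax 1.12 x 17.3 H 37.5 v -22.5 mm/s
((16.5, np.float64(25.4)), 'Fmax 1.28 x 18.1 H 37.5 v -20.4 mm/s') ((18.4, np.float64(28.2)), 'Fmax 0.98 x 16.3 H 37.5 v -24.5 mm/s')
```

```bash
sed -i '/^for W/,$d' sim.py
cat >> sim.py <<'E'
print(sum(st))
if __name__=='__main__':
  for st in ([1,2.2,3,3,3,3,3,2.8,2.6,2.3,2.1,1.9,1.6,1.4,1.2,1,.8,.6,.4,.2]+[0]*10,
           [1,2.5,3.2,3.3,3.2,3.,2.7,2.4,2.2,2,1.8,1.6,1.5,1.3,1.1,1,.8,.6,.5,.4,.3,.2,.1,.1]+[0]*8):
    print(sum(st))
    for W in(12,13,14):
      for gap in(.056,.058,.060): print(W,gap,*run(W,gap,.0495))
E
python3 sim.py
```

```text
37.5
37.1
12 0.056 (12.8, np.float64(16.2)) Fmax 0.71 x 32.7 H 37.1 v -0.0 mm/s
12 0.058 (14.1, np.float64(20.3)) Fmax 0.81 x 28.2 H 37.1 v -4.8 mm/s
12 0.06 (15.3, np.float64(22.1)) Fmax 0.90 x 24.7 H 37.1 v -9.6 mm/s
13 0.056 (10.0, np.float64(11.1)) Fmax 0.45 x 34.1 H 37.1 v -4.6 mm/s
13 0.058 (12.1, np.float64(16.0)) Fmax 0.64 x 33.7 H 37.1 v -0.0 mm/s
13 0.06 (13.5, np.float64(17.7)) Fmax 0.75 x 30.6 H 37.1 v -2.1 mm/s
14 0.056 (1.7, np.float64(13.9)) Fmax 0.54 x 32.2 H 37.1 v -3.0 mm/s
14 0.058 (8.4, np.float64(5.4)) Fmax 0.31 x 36.8 H 37.1 v 0.0 mm/s
14 0.06 (11.2, np.float64(12.4)) Fmax 0.54 x 35.5 H 37.1 v -0.0 mm/s
36.800000000000004
12 0.056 (12.0, np.float64(17.8)) Fmax 0.71 x 31.3 H 36.8 v -0.0 mm/s
12 0.058 (13.4, np.float64(19.5)) Fmax 0.81 x 27.1 H 36.8 v -2.7 mm/s
12 0.06 (14.5, np.float64(21.3)) Fmax 0.85 x 24.3 H 36.8 v -6.1 mm/s
13 0.056 (9.6, np.float64(12.5)) Fmax 0.55 x 33.4 H 36.8 v 0.0 mm/s
13 0.058 (11.3, np.float64(16.4)) Fmax 0.65 x 31.6 H 36.8 v 0.0 mm/s
13 0.06 (12.8, np.float64(16.9)) Fmax 0.73 x 29.4 H 36.8 v -0.5 mm/s
14 0.056 (1.9, np.float64(10.1)) Fmax 0.28 x 35.8 H 36.8 v -0.0 mm/s
14 0.058 (8.6, np.float64(10.1)) Fmax 0.46 x 35.2 H 36.8 v -3.8 mm/s
14 0.06 (10.5, np.float64(13.9)) Fmax 0.60 x 32.0 H 36.8 v 0.0 mm/s
```

```bash
python3 -m pendant '[0,0,0,0,0,0,0, 0,0,0,0,0,0,0, 0,0,0,0,0,0,0, 0,0,0,0,0,0,0, 0,0,0,0,0,0,0]' >/dev/null
python3 -m pendant '[0,0,0,0,0,0,0, 0,0,0,0,0,0,0, 0,0,0,0,0,0,0, 0,0,0,0,0,0,0, 0,0,0,0,0,0,0]' | head -2
cat > g.py <<'E'
from sim import *
import sim
from t import look
r=look('t5'); print(r)
f=r[3][0]; v=.0495-(r[3][0]+.1575)*-1/11
g=f+.2148-v*.05; print('now gap',g,'v',v)
sim.st=[1,2.2,3,3,3,3,3,2.8,2.6,2.3,2.1,1.9,1.6,1.4,1.2,1,.8,.6,.4,.2]+[0]*10
for W in(1,2,3,4,5):
  for d in(-.001,.0,.001): print(W,d,*run(W,g+d,v))
E
python3 g.py
```

```text
clock: 9.52
position: [0.5489, -0.2105, 0.0506]
37.5
(9.5167, np.float64(-0.1930081848425606), np.int64(1948), (np.float64(-0.19517871926270305), np.float64(0.00435087136303909)))
now gap 0.017317547643036495 v 0.04607466188520882
1 -0.001 (12.2, np.float64(19.3)) Fmax 0.79 x 31.6 H 37.1 v 0.0 mm/s
1 0.0 (12.9, np.float64(19.0)) Fmax 0.83 x 29.3 H 37.1 v -2.3 mm/s
1 0.001 (13.4, np.float64(21.1)) Fmax 0.87 x 27.4 H 37.1 v -4.6 mm/s
2 -0.001 (9.6, np.float64(11.8)) Fmax 0.52 x 35.2 H 37.1 v -4.1 mm/s
2 0.0 (10.5, np.float64(13.7)) Fmax 0.59 x 34.9 H 37.1 v 0.0 mm/s
2 0.001 (11.4, np.float64(15.7)) Fmax 0.69 x 33.0 H 37.1 v 0.0 mm/s
3 -0.001 (3.7, np.float64(6.2)) Fmax 0.37 x 36.4 H 37.1 v -1.3 mm/s
3 0.0 (5.8, np.float64(4.9)) Fmax 0.20 x 36.6 H 37.1 v 0.0 mm/s
3 0.001 (8.0, np.float64(8.5)) Fmax 0.38 x 34.0 H 37.1 v -2.4 mm/s
4 -0.001 (0.5, np.float64(31.4)) Fmax 0.82 x 13.9 H 37.1 v 0.3 mm/s
4 0.0 (0.9, np.float64(31.2)) Fmax 0.64 x 34.1 H 37.1 v 8.0 mm/s
4 0.001 (1.5, np.float64(16.4)) Fmax 0.66 x 26.6 H 37.1 v -13.1 mm/s
5 -0.001 (-0.6, np.float64(43.5)) Fmax 1.39 x -30.4 H 37.1 v -8.8 mm/s
5 0.0 (-0.4, np.float64(43.3)) Fmax 1.26 x -14.6 H 37.1 v -3.1 mm/s
5 0.001 (-0.1, np.float64(43.2)) Fmax 1.19 x 0.2 H 37.1 v -0.0 mm/s
```

```bash
python3 -m pendant '[0,0,0,0,0,0,0, 0,0,0,0,0,0,0, 0,-0.0005,-0.005,0,0,0,0, 0,-0.0015,-0.016,0,0,0,0, 0,-0.003,-0.031,0,0,0,0]'
python3 -m pendant '[0,-0.0014,-0.015,0,0,0,0, 0,-0.0029,-0.03,0,0,0,0, 0,-0.0043,-0.045,0,0,0,0, 0,-0.0057,-0.06,0,0,0,0, 0,-0.007,-0.0737,0,0,0,0]'
python3 -m pendant '[0,-0.0012,-0.013,0,0,0,0, 0,-0.0023,-0.0244,0,0,0,0, 0,-0.0033,-0.035,0,0,0,0, 0,-0.0042,-0.0443,0,0,0,0, 0,-0.005,-0.0523,0,0,0,0]'
python3 -m pendant '[0,-0.0007,-0.007,0,0,0,0, 0,-0.0012,-0.013,0,0,0,0, 0,-0.0017,-0.018,0,0,0,0, 0,-0.0021,-0.022,0,0,0,0, 0,-0.0024,-0.025,0,0,0,0]'
python3 t.py t6
```

```text
clock: 9.98
position: [0.5483, -0.2167, 0.0506]
tool_rot: [3.141, 0.0, 1.476]
force: [-1.0, 0.3, -0.2]
grip_width: 0.0004
grasp_force: 0.0
clock: 10.4
position: [0.5468, -0.2319, 0.0505]
tool_rot: [3.142, 0.0, 1.476]
force: [-0.7, -0.6, -0.3]
grip_width: 0.0007
grasp_force: 0.0
clock: 10.82
position: [0.5458, -0.2424, 0.0506]
tool_rot: [3.141, 0.0, 1.476]
force: [-0.2, -0.9, -0.5]
grip_width: 0.0004
grasp_force: 0.2
clock: 11.23
position: [0.5454, -0.2469, 0.0506]
tool_rot: [3.141, -0.0, 1.476]
force: [-0.7, 0.7, -0.6]
grip_width: 0.0002
grasp_force: 0.0
(11.2333, np.float64(-0.23698969070826276), np.int64(1759), (np.float64(-0.2484092309662938), np.float64(-0.04863176902216957)))
(11.2833, np.float64(-0.2371087268117283), np.int64(1775), (np.float64(-0.24788461740039983), np.float64(-0.04885471629383924)))
```

```bash
python3 -m pendant '[0,0,0,0,0,0,0, 0,0,0,0,0,0,0, 0,0,0,0,0,0,0, 0,0,0,0,0,0,0, 0,0,0,0,0,0,0]' |head -2
python3 t.py t7; python3 -c "
from h import *
p=cv2.imread('pics/t7b.png');a=cv2.resize(p[160:220,320:420],None,fx=6,fy=6,interpolation=cv2.INTER_CUBIC)
q,d=save('scene','s7');b=cv2.resize(q[120:200,230:330,::-1],None,fx=6,fy=6,interpolation=cv2.INTER_CUBIC)
cv2.imwrite('pics/c4.png',cv2.resize(np.vstack([a,b[:240]]),(600,600)));cv2.imwrite('pics/c4b.png',b)"
```

```text
clock: 11.75
position: [0.5454, -0.2469, 0.0506]
(11.75, np.float64(-0.23874684830171863), np.int64(1769), (np.float64(-0.24881322901003797), np.float64(-0.05019030507022012)))
(11.8, np.float64(-0.23846439080398926), np.int64(1771), (np.float64(-0.24849490667364593), np.float64(-0.0503682200276133)))
```

View pics/c4.png

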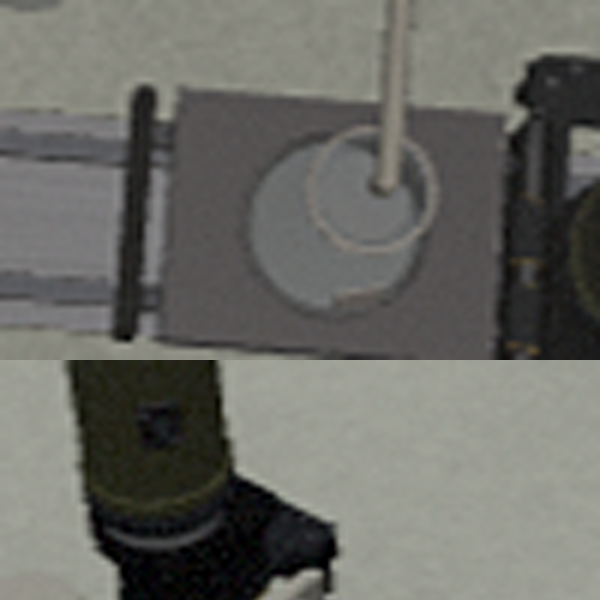

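View pics/c4b.png

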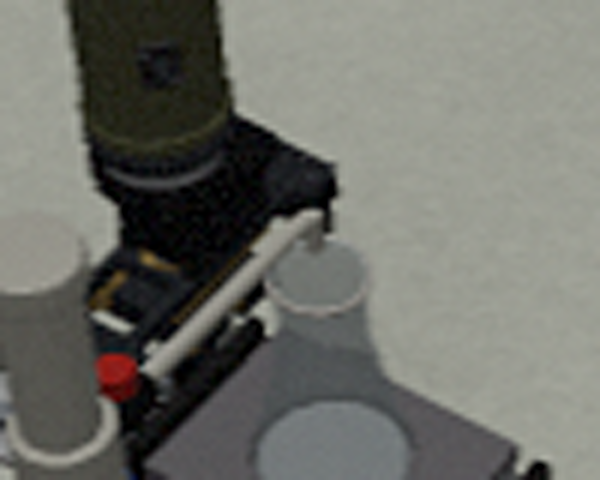

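The ring centre is about (372,187) and the spout tip about (382,188) in the top crop. After parallax about 2 mm remains, and the trolley is creeping that way at about 3 mm/s. I'll give it a millimetre more room and let it settle.

```bash
python3 -m pendant '[0,-0.0005,-0.005,0,0,0,0, 0,-0.0005,-0.005,0,0,0,0, 0,-0.0005,-0.005,0,0,0,0, 0,-0.0005,-0.005,0,0,0,0, 0,-0.0005,-0.005,0,0,0,0]' |head -2
python3 t.py t8
python3 -m pendant '[0,0,0,0,0,0,0, 0,0,0,0,0,0,0, 0,0,0,0,0,0,0, 0,0,0,0,0,0,0, 0,0,0,0,0,0,0]' |head -2
python3 t.py t9
cat > ov.py <<'E'
from t import *
import sys
def proj(n,X):
    c=camera_model(n); M=R.from_euler('xyz',c['orientation']).as_matrix()
    p=(np.asarray(X)-c['xyz'])@M; return np.stack([c['cx']+c['fx']*p[:,0]/-p[:,2],c['cy']-c['fy']*p[:,1]/-p[:,2]],-1)
def W(s,l,z): return np.array([*(C+U*s+np.array([.9955,-.095])*l),z])
def ov(n,f,st,box,out,s_sp):
    x0,y0,k=box; p=cv2.imread(f)[y0:y0+50,x0:x0+66]; p=cv2.resize(p,None,fx=k,fy=k,interpolation=cv2.INTER_CUBIC)
    a=np.linspace(0,2*np.pi,60)
    r=proj(n,[W(st+.024*np.cos(t),.024*np.sin(t),.223) for t in a])
    q=proj(n,[W(s_sp,0,.237),W(s_sp,0,.264),W(s_sp,.1,.264)])
    g=lambda z:((z-[x0,y0]+.5)*k).astype(int)
    cv2.polylines(p,[g(r)],1,(0,255,0),1); cv2.polylines(p,[g(q)],0,(0,0,255),1); return p
st=float(sys.argv[2]); sp=float(sys.argv[3]); tag=sys.argv[1]
q,_=save('scene','s'+tag)
m=proj('scene',[W(st,0,.223)])[0].astype(int); m2=proj('top',[W(st,0,.223)])[0].astype(int)
o=[ov('top','pics/%sb.png'%tag,st,(m2[0]-33,m2[1]-25,6),'',sp),ov('scene','pics/s%s.png'%tag,st,(m[0]-33,m[1]-25,6),'',sp)]
cv2.imwrite('pics/o%s.png'%tag,np.hstack(o))
E
python3 ov.py t9 -0.152 -0.152
```

```text
clock: 12.32
position: [0.5453, -0.2479, 0.0506]
(12.3167, np.float64(-0.23902688456354923), np.int64(1772), (np.float64(-0.2489173650199371), np.float64(-0.050803232583126336)))
(12.3667, np.float64(-0.23899719488222135), np.int64(1767), (np.float64(-0.24869864110336906), np.float64(-0.05080493887746404)))
clock: 12.83
position: [0.5453, -0.2479, 0.0506]
(12.8333, np.float64(-0.23881511095786134), np.int64(1755), (np.float64(-0.24878331305209658), np.float64(-0.05078958144530812)))
(12.8833, np.float64(-0.23887231765567643), np.int64(1763), (np.float64(-0.24910326012423714), np.float64(-0.050773296474852195)))
```

View pics/ot9.png

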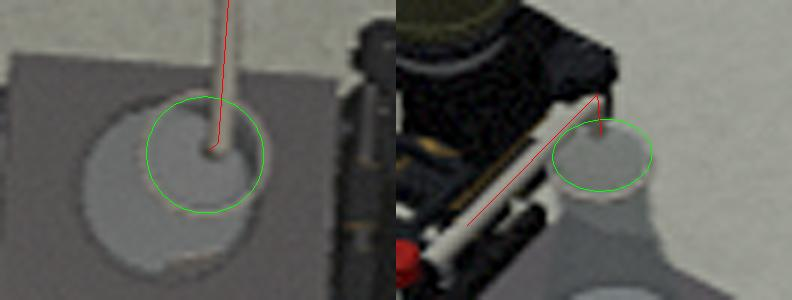

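```bash
cat > fit.py <<'E'
import sys; tag=sys.argv[1]; sys.argv=['x',tag,'-0.152','-0.152']
from ov import *
from scipy.ndimage import map_coordinates as mc
a=np.linspace(0,2*np.pi,120)
def val(I,q): return mc(I,[q[:,1],q[:,0]],order=1)
for n,f0,f in(('top','pics/top0.png','pics/%sb.png'%tag),('scene','pics/scene0.png','pics/s%s.png'%tag)):
    I=cv2.imread(f).astype(float).mean(2)
    best=[]
    for s in np.arange(-.164,-.139,.0005):
      for l in np.arange(-.012,.0121,.001):
        sc=0
        for rr,w in((.0225,1),(.0275,-.5),(.018,-.5)):
          v=val(I,proj(n,[W(s+rr*np.cos(t),l+rr*np.sin(t),.223) for t in a])); sc+=w*np.median(np.clip(v,0,255)) *.0+w*v.mean()
        best.append((sc,s,l))
    best.sort(reverse=True); b=np.array(best[:8]); print(n,'ring s,l',b[:,1:].mean(0).round(4),b[:,1:].std(0).round(4),b[0])
    J=cv2.imread(f0).astype(float).mean(2)
    # tube: brightest centroid across, at several l (z .264)
    L=np.arange(.02,.105,.005); S=np.arange(-.175,-.130,.0005); c=[]
    for l in L:
        v=val(J,proj(n,[W(s,l,.265) for s in S])); w=np.clip(v-np.percentile(v,50)-.4*(v.max()-np.percentile(v,50)),0,None)
        k=abs(S-S[v.argmax()])<.009; c.append((S[k]*w[k]).sum()/w[k].sum())
    k=np.polyfit(L,c,1); print(n,'tube s at l=0:',k[1].round(4),'slope',k[0].round(3),'res',np.std(np.array(c)-np.polyval(k,L)).round(4))
E
python3 fit.py t9
```

```text
Traceback (most recent call last):
  File "fit.py", line 13, in <module>
    v=val(I,proj(n,[W(s+rr*np.cos(t),l+rr*np.sin(t),.223) for t in a])); sc+=w*np.median(np.clip(v,0,255)) *.0+w*v.mean()
            ~~~~^^^^^^^^^^^^^^^^^^^^^^^^^^^^^^^^^^^^^^^^^^^^^^^^^^^^^^
  File "ov.py", line 4, in proj
    c=camera_model(n); M=R.from_euler('xyz',c['orientation']).as_matrix()
ValueError: time passes only in moves, steps and waits
```

```bash
sed -i "s/c=camera_model(n); M=/c=CM.setdefault(n,None) or CM.update({n:camera_model(n)}) or CM[n]; M=/; s/^def proj/CM={}\ndef proj/" ov.py; python3 fit.py t9; python3 -c "
from h import *
print(get_state()['clock'])"
```

```text
top ring s,l [-0.1544  0.0011] [0.0005 0.0008] [ 9.55213503e+00 -1.54500000e-01  1.00000000e-03]
top tube s at l=0: -0.1363 slope -0.29 res 0.0121
scene ring s,l [-0.1639 -0.0085] [0.0002 0.0015] [ 1.12895226e+01 -1.64000000e-01 -8.00000000e-03]
scene tube s at l=0: -0.1582 slope 0.1 res 0.0158
13.0833
```

```bash
cat > fit2.py <<'E'
import sys; sys.argv=['x','t9','-0.152','-0.152']
from ov import *
from scipy.ndimage import map_coordinates as mc
a=np.linspace(0,2*np.pi,120)
def ring(n,I,c,excl):
    best=[]
    for s in np.arange(c-.012,c+.0121,.0005):
      for l in np.arange(-.01,.0101,.001):
        V=[]
        for rr in(.0225,.0280,.017):
          th=a[~((np.abs(rr*np.cos(a)+s-c)<.011)&(np.sin(a)>0))] if excl else a
          q=proj(n,[W(s+rr*np.cos(t),l+rr*np.sin(t),.223) for t in th]); V.append(np.mean(mc(I,[q[:,1],q[:,0]],order=1)))
        best.append((V[0]-.5*V[1]-.5*V[2],s,l))
    best.sort(reverse=True); b=np.array(best[:6]); print(n,'ring',b[:,1:].mean(0).round(4),b[:,1:].std(0).round(4),b[0,0].round(1))
g=lambda f:cv2.imread(f).astype(float).mean(2)
ring('top',g('pics/top0.png'),.210,0); ring('scene',g('pics/scene0.png'),.210,0)
ring('top',g('pics/t9b.png'),-.152,1); ring('scene',g('pics/st9.png'),-.152,1)
for n,f in(('top','top0'),('scene','scene0')):
    P=cloud(n,np.load('pics/%s.npy'%f)).reshape(-1,3)
    s=(P[:,:2]-C)@U; l=(P[:,:2]-C)@np.array([.9955,-.095])
    m=(P[:,2]>.255)&(P[:,2]<.275)&(abs(s+.15)<.02)&(l>.01)&(l<.1)
    k=np.polyfit(l[m],s[m],1); r=s[m]-np.polyval(k,l[m]); print(n,m.sum(),'tube s0',k[1].round(4),'slope',k[0].round(3),r.std().round(4),'z',P[m,2].mean().round(4),'end l',l[(P[:,2]>.23)&(P[:,2]<.275)&(abs(s+.15)<.015)].min().round(4))
for f in('top0','t9b'):
    P=cloud('top',np.load('pics/%s.npy'%f)).reshape(-1,3); s=(P[:,:2]-C)@U; l=(P[:,:2]-C)@np.array([.9955,-.095])
    c=.304 if f=='top0' else -.057
    m=(P[:,2]>.074)&(P[:,2]<.09)&(abs(l)<.06)&(abs(s-c)<.009); print(f,'rear bar centre',s[m].mean().round(4),np.ptp(s[m]).round(4))
E
python3 fit2.py
```

```text
top ring [0.2109 0.0008] [0.0003 0.0007] 12.9
scene ring [0.2108 0.0045] [0.0005 0.0005] 5.1
top ring [-0.1548 -0.0013] [0.0005 0.0005] 13.4
scene ring [-0.1639 -0.0082] [0.0002 0.0013] 17.2
top 155 tube s0 -0.1511 slope -0.005 0.0028 z 0.2681 end l -0.0047
scene 99 tube s0 -0.1513 slope -0.007 0.0029 z 0.2662 end l -0.5893
top0 rear bar centre 0.3025 0.0135
t9b rear bar centre -0.0565 0.0121
```

Run:
```python
import sys; sys.argv=['x','t9','-0.152','-0.152']
from ov import *
out=[]
for n,f in(('top','pics/t9b.png'),('scene','pics/st9.png')):
    c=proj(n,[W(-.152,0,.23)])[0].astype(int); x0,y0=c-[16,16]; k=12
    p=cv2.resize(cv2.imread(f)[y0:y0+33,x0:x0+33],None,fx=k,fy=k,interpolation=cv2.INTER_CUBIC)
    p=np.clip(p.astype(float)*1.6,0,255).astype(np.uint8)
    for s,col in((-.148,(0,255,255)),(-.152,(0,255,0)),(-.156,(0,0,255))):
        for l,z in((0,.223),(-.024,.223),(.024,.223),(0,.237)):
            q=((proj(n,[W(s,l,z)])[0]-[x0,y0]+.5)*k).astype(int); cv2.circle(p,tuple(map(int,q)),2,col,-1)
    for e in(-.024,.024):
        for l in (-.004,0,.004):
            q=((proj(n,[W(-.152+e,l,.223)])[0]-[x0,y0]+.5)*k).astype(int); cv2.circle(p,tuple(map(int,q)),2,(255,0,255),-1)
    out.append(p)
cv2.imwrite('pics/z9.png',np.hstack(out))
```

```text
(no output)
```

View pics/z9.png

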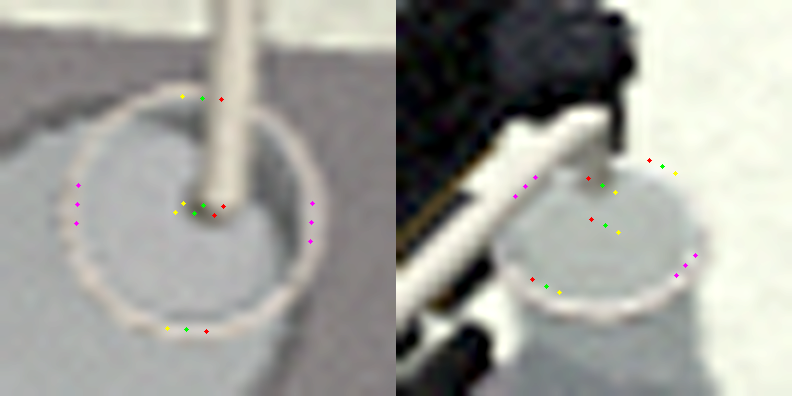

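The ring centre is at about (194,211). The s=-0.152 mark is at (194,213), and the spout tip at about (205,212) corresponds to s≈-0.1525 at its height. The mouth is within about 1 mm of centre and the trolley is at rest, so I'll back off and lift clear.

```bash
python3 -m pendant '[0,-0.001,-0.01,0,0,0,0, 0,-0.004,-0.04,0,0,0,0, 0,-0.008,-0.085,0,0,0,0, 0,-0.012,-0.13,0,0,0,0, 0,-0.014,-0.15,0,0,0,0]'
python3 -m pendant '[0,0,0,0.08,0,0,0, 0,0,-0.02,0.25,0,0,0, 0,0,-0.05,0.42,0,0,0, 0,0,-0.1,0.6,0,0,0, 0,0,-0.1,0.75,0,0,0]'
python3 -m pendant '[0,0,-0.05,0.1,0,0,0, 0,-0.05,-0.15,0.2,0,0,0, 0,-0.15,-0.25,0.3,0,0,0, 0,-0.25,-0.35,0.35,0,0,0, 0,-0.3,-0.4,0.35,0,0,0]'
python3 -m pendant '[0,0,0,0,0,0,0, 0,0,0,0,0,0,0, 0,0,0,0,0,0,0, 0,0,0,0,0,0,0, 0,0,0,0,0,0,0]'
python3 t.py tA
python3 - <<'E'
from h import *
a=cv2.imread('pics/tAb.png')[150:230,300:430]; q,_=save('scene','sA'); b=q[110:190,220:350,::-1]
cv2.imwrite('pics/f.png',cv2.resize(np.hstack([a,b]),None,fx=3,fy=3,interpolation=cv2.INTER_CUBIC))
E
```

```text
clock: 13.6
position: [0.5419, -0.2808, 0.0505]
tool_rot: [3.142, 0.001, 1.473]
force: [0.9, -0.5, -0.1]
grip_width: 0.0003
grasp_force: 0.0
clock: 14.02
position: [0.5421, -0.3011, 0.203]
tool_rot: [3.14, 0.002, 1.473]
force: [0.5, -0.7, -0.6]
grip_width: 0.0004
grasp_force: 0.0
clock: 14.43
position: [0.4805, -0.3828, 0.2737]
tool_rot: [3.139, 0.005, 1.471]
force: [0.3, -0.8, 0.0]
grip_width: 0.0003
grasp_force: 0.0
clock: 14.85
position: [0.4835, -0.3764, 0.2702]
tool_rot: [-3.142, -0.001, 1.479]
force: [-0.0, -0.1, 0.2]
grip_width: 0.0006
grasp_force: 0.0
(14.85, np.float64(-0.2485703642011152), np.int64(1938), (np.float64(-0.2503546405694347), np.float64(-0.050782600162670145)))
(14.9, np.float64(-0.24882719238034046), np.int64(1920), (np.float64(-0.25031977446777), np.float64(-0.05079870337326708)))
```

View pics/f.png

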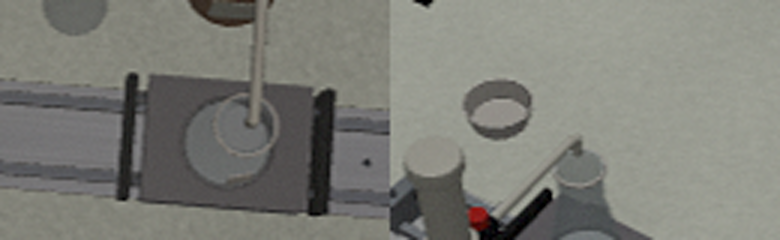

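The trolley hasn't moved (rear -0.0508, front -0.2503), the spout is over the ring at about (250,125), and the arm is clear. Handing in.

```bash
python3 -c "
from workcell import *
print(close_job())"
```

```text
the job is handed in; nothing more can be done
None
```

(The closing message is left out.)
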